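Press a cast flow-cell block home in the corner of a gauging plate

TASK

Lift the white rectangular cast block (stepped, with a narrower upright part on a wide foot) out of its open mould and set it flat, foot down, on the flat gauging plate with the two stops. Slide it fully home into the corner, long side along the long stop and short end against the short stop, and finish with the gripper still on it, holding it pressed firmly against both stops at once: do not let go. Leave everything else where it is.

Things in the scene. Friction and masses are not known exactly. Their poses are not given: they have to be found in the camera images.
- block: White cast resin flow-cell block, 75 to 150 g, starting in the rectangular cavity of mould. Foot 64 (x) x 48 (y) x 16 mm high; centred on it an upright part 44 (x) x 30 (y) x 30 mm high, so 46 mm high in all; grip the upright part across y (30 mm). The same either way round (half turn about z). Origin: centre of the underside of the foot; z up.
- mould: Fixed dark grey metal open mould, 100 (x) x 84 (y) x 22 mm high, with a rectangular cavity 67 x 51 mm, 14 mm deep, at its centre (cavity floor 8 mm above the table); the block's foot lies in it with 1.5 mm play on each side, long sides parallel, and stands 2 mm above the mould's top. Origin: centre of the underside; z up.
- stage: Fixed gauging plate: grey metal, 170 (x) x 140 (y) x 12 mm thick, with two rigid dark steel stops on its top, each 14 mm high above the plate and 14 mm thick. Origin: centre of the underside; z up. The stops stand at its +x and +y sides, and form an inside corner open to -x and -y (with a gap between the stops at the corner itself).
- long_stop: The long stop, rigid, fixed on the plate: bar 100 mm long along the plate's x (x = -50 to +50 mm of the plate). Its bearing face looks to the plate's -y and lies at plate y = +45 mm. Origin: centre of its underside, on the plate's top (7 mm behind the face).
- short_stop: The short stop, rigid, fixed on the plate: bar 60 mm long along the plate's y (y = -30 to +30 mm of the plate). Its bearing face looks to the plate's -x and lies at plate x = +60 mm. Origin: centre of its underside, on the plate's top (7 mm behind the face).
- seat (a point): Point on the plate's top (12 mm above the table) where the block's origin lies when the block is home in the corner: plate x = +28, y = +21 mm. Axes as the plate's; the block's x is then parallel to the plate's x, either way round. The block slides on plate and stops with friction of roughly 0.5, so it drags if pressed down hard.
- round_mould: Fixed dark grey metal mould of the same outer size (100 x 84 x 22 mm) with a round cavity 53 mm wide; not needed. Origin: centre of the underside.
- round_cast: Bystander: white round casting, foot 50 mm across, 40 mm high, sitting in the round mould. Origin: centre of the underside.
- ferrule: Bystander: steel ring 18 mm across, 8 mm high, lying on the gauging plate near the corner farthest from the stops. Origin: centre of the underside.
- amber_bottle: Bystander: amber bottle, 70 mm across, 150 mm high, left of the work. Origin: centre of the underside.
- small_jar: Bystander: glass jar 48 mm across, 60 mm high. Origin: centre of the underside.
- beaker: Bystander: glass beaker 68 mm across, 85 mm high. Origin: centre of the underside.
- wrench: Bystander: steel wrench 150 mm long, lying flat. Origin: on the underside, near its middle.
- driver: Bystander: screwdriver 170 mm long, lying flat. Origin: on the underside, near its middle.
- gauge_block: Bystander: steel block 35 x 30 x 20 mm. Origin: centre of the underside.
Not all that is in view belongs to the job. What is shaped like the block but brown or green is not meant. Leave any turquoise look-alike of the stage alone.

How it is judged (in metres and radians):
On the way:
1. the block is lifted clear of its mould in the gripper (z of block in the frame of mould above 0.03 m and contact force between block and the fingers above 0.5 N and contact force between block and mould below 0.01 N), for 0.2 s.
At the end, for the whole second after the job is handed in: Through the last second the block is flat on the plate (2 mm), within 3 mm of home each way and 0.05 rad of square and upright, at rest, pressing each stop with over 1.5 N while the fingers bear on it with over 2 N; every bystander is within 30 mm of its start (x of block in the frame of seat between -0.003 and 0.003 m and y of block in the frame of seat between -0.003 and 0.003 m and z of block in the frame of seat between -0.002 and 0.002 m and angle between the x axis of block and the x axis of stage, either way round below 0.05 rad and angle between block's own z axis and vertical below 0.05 rad and contact force between block and long_stop above 1.5 N and contact force between block and short_stop above 1.5 N and contact force between block and the fingers above 2 N and linear speed of block below 0.01 m/s and distance of each of round_cast, ferrule, amber_bottle, small_jar, beaker, wrench, driver, gauge_block from where it was at the start of the episode below 0.03 m); the arm keeps its last pose, push and grip.
It fails at once if a bystander is disturbed (moved by more than 30 mm) (distance of any of round_cast, ferrule, amber_bottle, small_jar, beaker, wrench, driver, gauge_block from where it was at the start of the episode above 0.03 m).
It also fails if it takes over 58 s, if anything falls off the work surface, if the arm or the gripper's body presses on something with over 40 N, if the wrist force passes 120 N, or if a joint passes its speed limit or range.

ROBOT

A 6-joint arm with a two-finger parallel gripper is mounted at the origin on the work surface. World frame = base frame: x ahead of the robot, y to its left, z up, the work surface at z = 0. Lengths are in mm, angles in rad, forces in N, time in s.
With the tool pointing down it reaches from about 400 to 925 mm from the base axis. Payload 12.5 kg.
Tool frame: the origin (TCP) lies midway between the tips of the shut fingers; the grasp point (between the pads) lies 19 mm behind it; z points along the fingers, y is the direction in which the jaws open and shut (so a half turn about z gives the same grasp; the last joint's range is limited). The gripper opens to 95 mm and grips with 3 to 60 N. Pads are 20 mm wide; open, the fingers measure 119 mm over their backs; the gripper's body (75 mm by 180 mm) begins 59 mm behind the grasp point.
Start: joints at [1.084, 0.491, 1.559, -0, 1.092, -0.106], TCP at [232.275, 580.255, 214.661] pointing down, gripper open.
Joint ranges: [-3.1, 3.1], [-0.84, 2.19], [0.05, 2.79], [-1.13, 4.28], [0.06, 2.93], [-2.69, 2.69]. Speed limits (rad/s): [2.22, 2.22, 2.79, 3.14, 3.14, 3.14].

INTERFACE

Orientations are given as [roll, pitch, yaw] about the fixed x, y, z axes, in that order (R = Rz(yaw) Ry(pitch) Rx(roll)).
In Python, from cell import * gives the robot as it stands. The module is installed in compiled form; this text tells all that it offers.
- The arm moves only by the tool carry_out, never from a script. Its argument "moves" is a list of rows, each an object of numbers: "dx", "dy", "dz": the shift along the tool's x, y, z in m; "twist": the turn about the tool's z in degrees. A call has 1 to 5 rows; each row is the pose to reach, as a shift and turn from the pose commanded when the call began, along the tool's axes at that moment; what a row does not reach only later rows make up. A row lasts 1/10 s, in which the tool goes at most 50 mm and 8.59 degrees, less where a joint would pass 70% of its speed; a pose out of reach is approached as far as the arm can. A call with a gripper value outside its range is refused whole. "grip" is the finger opening in m, from 0 to 0.0951, set as the call begins (left out, the last holds). The fingers move at their own pace and stop on an object; the grip force is fixed at half the most. Time passes only in rows, so rows that repeat a pose let the fingers close. It gives the time, the measured TCP pose, the force and the opening at its end, in the units of the state.
- state(): the state, without advancing time (a new reading comes with each control period).
- read_camera(name): name is "scene" or "top"; returns (picture, depth): 384x512x3 uint8, red, green, blue; 384x512 float32, mm along the optical axis (not along the pixel's ray), 0 where there is no reading.
- camera_info(name): a dict with "mtx" (3x3 intrinsics, pixels), "R" (3x3) and "t" (3): a world point X has camera coordinates R X + t. Camera axes: x right, y down, z forward; pixel columns grow to the right and rows downward; lengths in mm; the calibration is good to about 2 mm. A picture is of the moment at which its call begins. camera_info takes no time and is no camera call.
- job_done(): hands the job in, once; it reports no verdict.
The state is a dict: "t": time; "joints": joint angles; "qvel": joint speeds; "tau": joint torques, N m; "eef_pos": TCP position; "tcp_rot": TCP orientation; "ft_force": force on the tool from outside, world axes, zero at the start; "moment": the same for the moment, N m; "opening": opening from 0.0 (shut) to 1.0 (fully open).
Only numpy, scipy, OpenCV 4.12 (cv2) and the standard library are available. Lean on these libraries where they do the work, as an engineer would, in place of code of your own. Each camera call takes 0.05 s, during which the arm holds its last target. There are 200 camera calls.

## Working session

There is one attempt and no reset: what is moved stays moved. The work goes in short steps, Python scripts to look and compute and a tool call to move; the robot and the scene stay as the last step left them, time stands still between calls to the robot, and variables do not carry over. Pictures are saved under pics/ and viewed, about 8 in all and at most 12, crops included, and the job is handed in when it is done.

Besides the shell and the picture viewer there is one more tool, called after "Request:" as a command line: name --argument value ..., lists and objects as JSON in quotes. carry_out: Moves the arm, as the interface text tells. Its arguments: {"type":"object","properties":{"moves":{"type":"array","items":{"type":"object","properties":{"dx":{"type":"number"},"dy":{"type":"number"},"dz":{"type":"number"},"twist":{"type":"number"}}}},"grip":{"type":"number"}},"required":["moves"]}

```bash
mkdir -p pics; python3 - <<'E'
from cell import *
import cv2,numpy as np
for n in("top","scene"):
    p,d=read_camera(n); cv2.imwrite(f"pics/{n}0.png",cv2.resize(p[:,:,::-1],(800,600))); np.savez(f"{n}0.npz",p=p,d=d)
    i=camera_info(n); print(n,i); 
print(state())
E
```

```text
top {'mtx': array([[445.22370066,   0.        , 258.6341944 ],
       [  0.        , 445.22370066, 193.08109078],
       [  0.        ,   0.        ,   1.        ]]), 'R': array([[ 0.01340195, -0.99964584,  0.02299078],
       [-0.98718427, -0.01688455, -0.15868877],
       [ 0.15902076, -0.0205694 , -0.98706094]]), 't': array([9.45942492e-01, 5.62584587e+02, 1.30841020e+03])}
scene {'mtx': array([[384.64175494,   0.        , 251.60421897],
       [  0.        , 384.64175494, 192.86524143],
       [  0.        ,   0.        ,   1.        ]]), 'R': array([[-0.33151156,  0.94343421, -0.0056543 ],
       [ 0.79955395,  0.27776228, -0.53250502],
       [-0.50081291, -0.18105249, -0.84640796]]), 't': array([ 161.9765944 , -436.83167833, 1742.86645226])}
{'t': 0.1, 'joints': array([ 1.08439954e+00,  4.91442399e-01,  1.55943359e+00, -1.32751802e-05,
        1.09170107e+00, -1.05623440e-01]), 'qvel': array([-0.00141966, -0.00112052, -0.00206214,  0.00027811,  0.00036899,
        0.00072029]), 'tau': array([ 2.13427767e-03, -6.13615608e+01, -2.58603930e+01,  6.94005028e-02,
        4.70567413e-02, -9.46257131e-06]), 'eef_pos': array([232.15732472, 580.02544392, 214.13999936]), 'tcp_rot': array([-3.14061249e+00, -9.20743384e-05,  2.76082538e+00]), 'ft_force': array([0.05139739, 0.47894875, 0.40781023]), 'moment': array([-0.02324105,  0.03508306,  0.0548069 ]), 'opening': 1.0003032329295232}
```

View pics/top0.png

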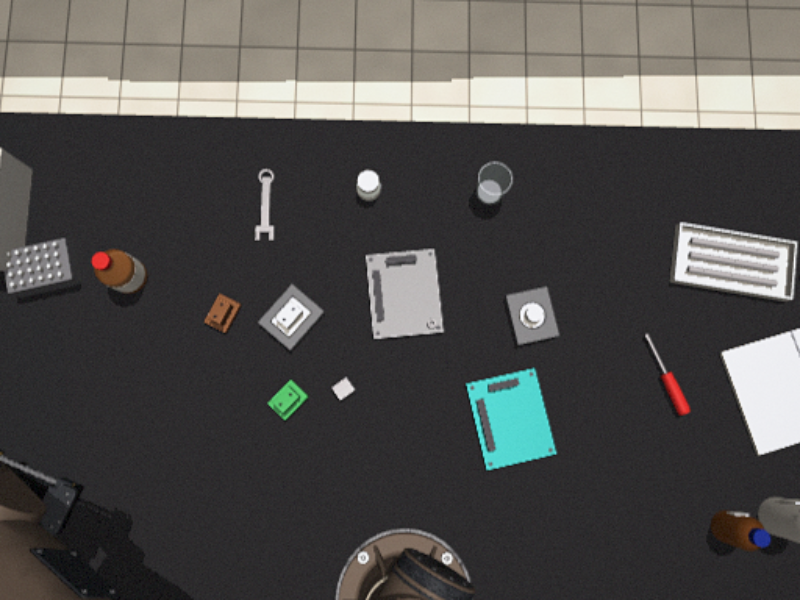

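View pics/scene0.png

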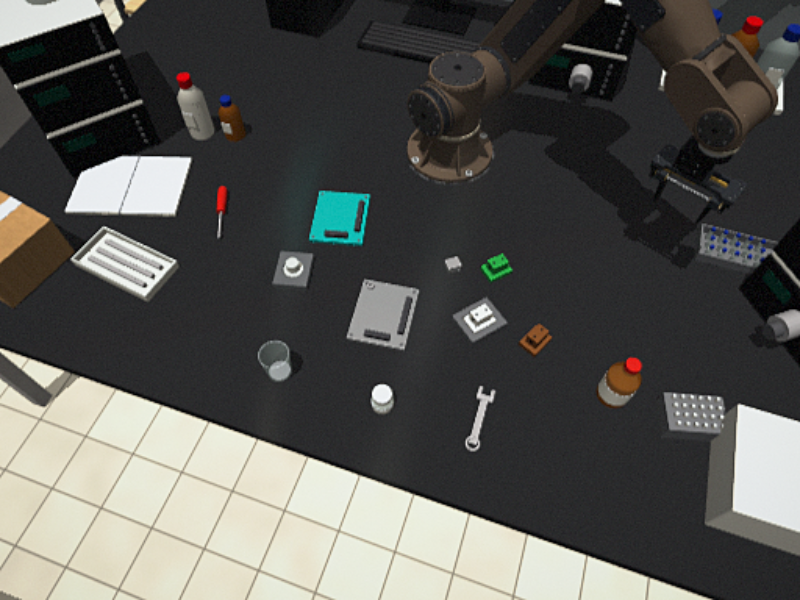

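Candidates (top view, 800×600): the white stepped block in the grey mould at (290,316) is the target. Look-alikes are brown (221,313), green (288,400) and the white round casting (532,315). The stage is the grey plate at (404,293), not the turquoise one at (511,419). Long stop is on the left, short stop at the top. Next I measure both and check with a close crop.

```bash
cat > h.py <<'E'
from cell import *
import cv2,numpy as np
def ray(n,uv,z):
    i=camera_info(n); uv=np.atleast_2d(np.asarray(uv,float)); R,t=i["R"],i["t"]
    d=np.c_[uv,np.ones(len(uv))]@np.linalg.inv(i["mtx"]).T@R; c=-R.T@t
    return (c+d*((z-c[2])/d[:,2])[:,None])[:,:2]
def rect(n,mask,z):
    "largest contour of mask, cast onto plane z -> centre, long side, short side, angle of long side (deg)"
    c=max(cv2.findContours(mask.astype(np.uint8),0,1)[0],key=cv2.contourArea)[:,0]
    c=cv2.convexHull(c)[:,0]
    w=ray(n,c,z).astype(np.float32); (ctr,(a,b),g)=cv2.minAreaRect(w)
    if a<b: a,b,g=b,a,g+90
    return np.round(ctr,1),round(a,1),round(b,1),round((g+90)%180-90,2)
E
python3 - <<'E'
from h import *
for n,roi in(("top",{"mould":(160,178,214,228),"stage":(226,152,292,224)}),("scene",{"mould":(284,185,330,222),"stage":(215,172,276,228)})):
    f=np.load(f"{n}0.npz");p=f["p"].astype(int);mx=p.max(2);sat=mx-p.min(2)
    for k,(a,b,c,e) in roi.items():
        m=np.zeros(mx.shape,bool); m[b:e,a:c]=True
        mk=m&(mx>60)&(sat<30)
        print(n,k,rect(n,mk,22 if k=="mould" else 12), mk.sum())
        if k=="mould": 
            for th in (170,200,225): print("  white",th,[rect(n,m&(mx>th),z) for z in(24,46)])
    if n=="top":
        c=f["p"][145:230,155:300,::-1]; cv2.imwrite("pics/crop0.png",cv2.resize(c,None,fx=5.5,fy=5.5,interpolation=cv2.INTER_NEAREST))
E
```

```text
top mould (array([534.1, 232.2]), 103.7, 87.6, -39.32) 954
  white 170 [(array([533.7, 232.4]), 63.9, 48.0, -39.92), (array([530.6, 229.2]), 62.8, 47.2, -39.92)]
  white 200 [(array([533.6, 232.4]), 63.3, 46.6, -39.25), (array([530.6, 229.2]), 62.3, 45.9, -39.25)]
  white 225 [(array([533.3, 232. ]), 60.7, 45.9, -39.44), (array([530.3, 228.9]), 59.7, 45.1, -39.44)]
top stage (array([586.8,   9.1]), 173.5, 142.6, 6.47) 2494
scene mould (array([531.9, 229.5]), 103.6, 89.3, -38.96) 572
  white 170 [(array([513.9, 228.7]), 46.2, 31.3, -38.52), (array([527.6, 229.7]), 45.4, 30.7, -38.52)]
  white 200 [(array([513.1, 227.6]), 44.3, 29.1, -41.4), (array([526.9, 228.6]), 43.5, 28.5, -41.4)]
  white 225 [(array([512.7, 227.7]), 41.8, 28.1, -37.27), (array([526.5, 228.7]), 41.1, 27.6, -37.27)]
scene stage (array([584.8,   8.3]), 175.4, 142.4, 6.08) 1462
```

View pics/crop0.png

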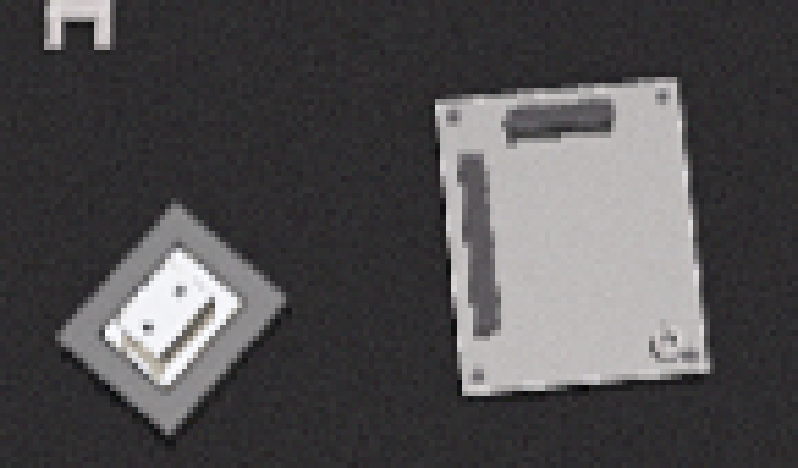

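The crop shows the white stepped block with its long side at about −39° in the dark grey mould. The grey plate has its long stop left (world +y) and short stop at the top (world +x), with the ferrule in the opposite corner. Measured sizes match those given to within 4 mm. Fused estimates: block (533,231) at −39.3°, stage (586,8.7) at +6.3°.

```bash
cat >> h.py <<'E'
def delta(x,y,z,yaw):
    "tool-axis shift (mm) and twist (deg) from the measured pose to a pointing-down pose, block-axis yaw in deg"
    s=state(); w=s["tcp_rot"][2]; d=np.array([x,y,z])-s["eef_pos"]
    c,q=np.cos(w),np.sin(w)
    print("t",round(s["t"],2),"pos",s["eef_pos"].round(1),"yaw",round(np.degrees(w),2),"F",s["ft_force"].round(1),"open",round(s["opening"],3))
    print("dx dy dz",np.round([c*d[0]+q*d[1], q*d[0]-c*d[1], -d[2]],1),"twist",round((np.degrees(w)-yaw+90)%180-90,2))
E
python3 - <<'E'
from h import *
delta(533,231,214,-39.3)
E
```

```text
t 0.1 pos [232.2 580.  214.1] yaw 158.18 F [0.1 0.5 0.4] open 1.0
dx dy dz [-4.090e+02 -2.122e+02  1.000e-01] twist 17.48
```

Request:
carry_out --moves '[{"dx":-0.041,"dy":-0.021,"dz":0,"twist":3.5},{"dx":-0.082,"dy":-0.042,"dz":0,"twist":7},{"dx":-0.123,"dy":-0.064,"dz":0,"twist":10.5},{"dx":-0.164,"dy":-0.085,"dz":0,"twist":14},{"dx":-0.205,"dy":-0.106,"dz":0,"twist":17.5}]' --grip 0.0951

```text
t: 0.6
eef_pos: [384.0, 404.1, 214.5]
tcp_rot: [-3.141, -0.0, 2.453]
ft_force: [1.1, 0.3, 0.4]
opening: 1.0
```

```bash
python3 -c "
from h import *
delta(533,231,130,-39.3)"
```

```text
t 0.6 pos [384.  404.1 214.5] yaw 140.55 F [1.1 0.3 0.4] open 1.0
dx dy dz [-225.   -39.    84.5] twist -0.15
```

Request:
carry_out --moves '[{"dx":-0.045,"dy":-0.008,"dz":0.01},{"dx":-0.09,"dy":-0.016,"dz":0.025},{"dx":-0.135,"dy":-0.024,"dz":0.04},{"dx":-0.18,"dy":-0.032,"dz":0.06},{"dx":-0.224,"dy":-0.039,"dz":0.08}]'

```text
schema error: expected keys dx, dy, dz, twist
```

Request:
carry_out --moves '[{"dz":0},{"dz":0}]'

```text
schema error: expected keys dx, dy, dz, twist
```

```bash
python3 - <<'E'
from h import *
delta(533,231,27,-39.3)
p,d=read_camera("scene"); cv2.imwrite("pics/s1.png",cv2.resize(p[140:240,240:370,::-1],None,fx=6,fy=6,interpolation=cv2.INTER_CUBIC))
E
```

```text
t 0.6 pos [384.  404.1 214.5] yaw 140.55 F [1.1 0.3 0.4] open 1.0
dx dy dz [-225.   -39.   187.5] twist -0.15
```

View pics/s1.png

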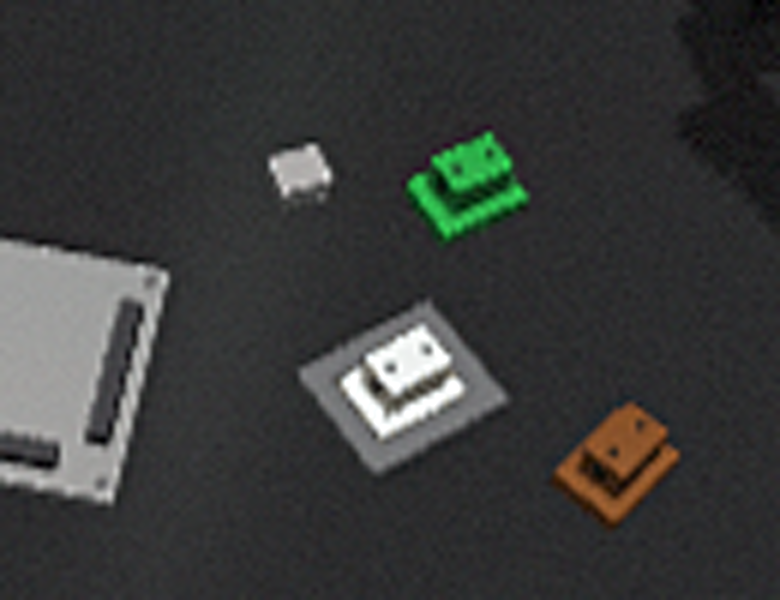

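The move was refused because each row needs all four keys. The crop still shows the block at (405,375), untouched, with no arm over it. I'll resend with full rows.

Request:
carry_out --moves '[{"dx":-0.045,"dy":-0.008,"dz":0.01,"twist":0},{"dx":-0.09,"dy":-0.016,"dz":0.025,"twist":0},{"dx":-0.135,"dy":-0.024,"dz":0.04,"twist":0},{"dx":-0.18,"dy":-0.032,"dz":0.06,"twist":0},{"dx":-0.224,"dy":-0.039,"dz":0.08,"twist":0}]'

```text
t: 1.15
eef_pos: [532.7, 232.0, 133.9]
tcp_rot: [3.141, 0.0, 2.455]
ft_force: [1.1, 1.3, -0.2]
opening: 0.999
```

Request:
carry_out --moves '[{"dx":0,"dy":0,"dz":0,"twist":0},{"dx":0,"dy":0,"dz":0,"twist":0}]'

```text
t: 1.35
eef_pos: [531.9, 232.8, 133.9]
tcp_rot: [-3.14, -0.001, 2.453]
ft_force: [-0.5, 0.3, -0.0]
opening: 0.997
```

```bash
python3 - <<'E'
from h import *
delta(533,231,27,-39.3)
p,d=read_camera("scene"); cv2.imwrite("pics/s2.png",cv2.resize(p[140:240,240:370,::-1],None,fx=6,fy=6,interpolation=cv2.INTER_CUBIC))
E
```

```text
t 1.35 pos [531.9 232.8 133.9] yaw 140.57 F [-0.5  0.3 -0. ] open 0.997
dx dy dz [ -2.   -0.7 106.9] twist -0.13
```

View pics/s2.png

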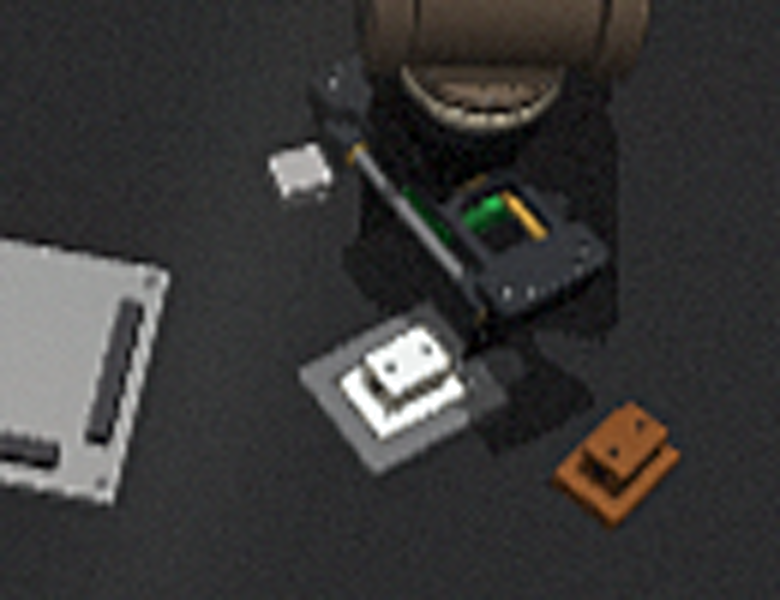

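The gripper hangs 80 mm above the block, which shows at (405,375). The jaw line (350,150)–(480,310) runs across the block's narrow way, as wanted. Descending.

Request:
carry_out --moves '[{"dx":-0.002,"dy":-0.001,"dz":0.03,"twist":0},{"dx":-0.002,"dy":-0.001,"dz":0.06,"twist":0},{"dx":-0.002,"dy":-0.001,"dz":0.085,"twist":0},{"dx":-0.002,"dy":-0.001,"dz":0.1,"twist":0},{"dx":-0.002,"dy":-0.001,"dz":0.106,"twist":0}]'

```text
t: 1.9
eef_pos: [531.6, 232.7, 27.9]
tcp_rot: [-3.141, -0.001, 2.457]
ft_force: [-0.3, 0.3, -0.3]
opening: 1.002
```

Request:
carry_out --moves '[{"dx":0,"dy":0,"dz":0,"twist":0},{"dx":0,"dy":0,"dz":0,"twist":0},{"dx":0,"dy":0,"dz":0,"twist":0},{"dx":0,"dy":0,"dz":0,"twist":0},{"dx":0,"dy":0,"dz":0,"twist":0}]' --grip 0.02

```text
t: 2.4
eef_pos: [532.9, 231.6, 29.2]
tcp_rot: [3.141, 0.0, 2.455]
ft_force: [0.9, 0.4, -0.1]
opening: 0.637
```

Request:
carry_out --moves '[{"dx":0,"dy":0,"dz":0,"twist":0},{"dx":0,"dy":0,"dz":0,"twist":0},{"dx":0,"dy":0,"dz":0,"twist":0},{"dx":0,"dy":0,"dz":0,"twist":0},{"dx":0,"dy":0,"dz":0,"twist":0}]'

```text
t: 2.9
eef_pos: [532.7, 231.5, 28.6]
tcp_rot: [-3.141, -0.0, 2.455]
ft_force: [0.1, -0.9, 0.6]
opening: 0.315
```

Request:
carry_out --moves '[{"dx":0,"dy":0,"dz":0,"twist":0},{"dx":0,"dy":0,"dz":0,"twist":0},{"dx":0,"dy":0,"dz":0,"twist":0},{"dx":0,"dy":0,"dz":0,"twist":0},{"dx":0,"dy":0,"dz":0,"twist":0}]'

```text
t: 3.4
eef_pos: [532.7, 231.5, 28.6]
tcp_rot: [3.142, -0.0, 2.455]
ft_force: [-0.4, -0.6, 0.0]
opening: 0.313
```

Request:
carry_out --moves '[{"dx":0,"dy":0,"dz":-0.01,"twist":0},{"dx":0,"dy":0,"dz":-0.02,"twist":0},{"dx":0,"dy":0,"dz":-0.04,"twist":0},{"dx":0,"dy":0,"dz":-0.06,"twist":0},{"dx":0,"dy":0,"dz":-0.08,"twist":0}]'

```text
t: 3.9
eef_pos: [532.7, 231.6, 110.4]
tcp_rot: [3.141, 0.0, 2.455]
ft_force: [-0.0, -0.6, -2.5]
opening: 0.313
```

Request:
carry_out --moves '[{"dx":0,"dy":0,"dz":0,"twist":0},{"dx":0,"dy":0,"dz":0,"twist":0},{"dx":0,"dy":0,"dz":0,"twist":0}]'

```text
t: 4.2
eef_pos: [532.3, 231.4, 107.9]
tcp_rot: [-3.141, -0.001, 2.455]
ft_force: [0.2, -0.3, -1.8]
opening: 0.312
```

```bash
python3 - <<'E'
from h import *
a=np.radians(6.3); R=np.array([[np.cos(a),-np.sin(a)],[np.sin(a),np.cos(a)]])
for b in((28,21),(16,9)): print(b,np.array([586,8.7])+R@b)
g=np.array([586,8.7])+R@(16,9)
delta(*g,100,6.3)
p,d=read_camera("scene"); cv2.imwrite("pics/s3.png",cv2.resize(p[120:230,210:350,::-1],None,fx=5,fy=5,interpolation=cv2.INTER_CUBIC))
E
```

```text
(28, 21) [611.52648622  32.64574078]
(16, 9) [600.91576649  19.40139758]
t 4.2 pos [532.3 231.4 107.9] yaw 140.68 F [ 0.2 -0.3 -1.8] open 0.312
dx dy dz [-187.4 -120.5    7.9] twist -45.62
```

View pics/s3.png

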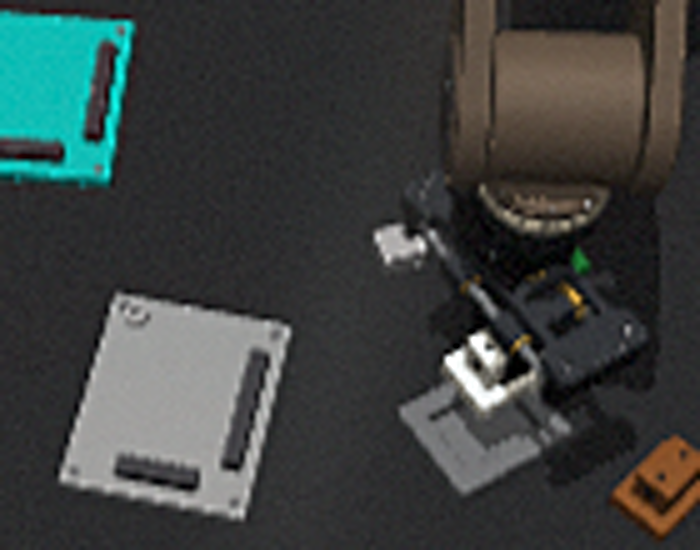

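The block is lifted clear: the empty cavity shows at (490,430), the block level in the fingers at (490,370), and the wrist reads about −1.8 N. Now to 12 mm short of home in each direction, above the plate.

Request:
carry_out --moves '[{"dx":-0.03,"dy":-0.019,"dz":0,"twist":-7},{"dx":-0.06,"dy":-0.039,"dz":0,"twist":-14},{"dx":-0.09,"dy":-0.058,"dz":0,"twist":-21},{"dx":-0.12,"dy":-0.077,"dz":0,"twist":-28},{"dx":-0.15,"dy":-0.097,"dz":0,"twist":-35}]'

```text
t: 4.75
eef_pos: [587.3, 60.1, 107.7]
tcp_rot: [3.142, -0.001, 3.071]
ft_force: [1.2, 0.0, -0.7]
opening: 0.313
```

```bash
python3 -c "
from h import *
delta(600.9,19.4,70,6.3)"
```

```text
t 4.75 pos [587.3  60.1 107.7] yaw 175.97 F [ 1.2  0.  -0.7] open 0.313
dx dy dz [-16.4 -39.6  37.7] twist -10.33
```

Request:
carry_out --moves '[{"dx":-0.005,"dy":-0.013,"dz":0.01,"twist":-4},{"dx":-0.01,"dy":-0.026,"dz":0.02,"twist":-8},{"dx":-0.016,"dy":-0.04,"dz":0.03,"twist":-10.3},{"dx":-0.016,"dy":-0.04,"dz":0.037,"twist":-10.3},{"dx":-0.016,"dy":-0.04,"dz":0.037,"twist":-10.3}]'

```text
t: 5.25
eef_pos: [599.4, 20.5, 70.1]
tcp_rot: [3.141, -0.003, -3.039]
ft_force: [0.2, 0.4, -1.8]
opening: 0.313
```

Request:
carry_out --moves '[{"dx":0,"dy":0,"dz":0,"twist":0},{"dx":0,"dy":0,"dz":0,"twist":0}]'

```text
t: 5.45
eef_pos: [600.2, 21.0, 72.0]
tcp_rot: [3.142, 0.0, -3.037]
ft_force: [-0.9, -0.9, -1.0]
opening: 0.314
```

```bash
python3 - <<'E'
from h import *
delta(600.9,19.4,36,6.3)
p,d=read_camera("scene"); cv2.imwrite("pics/s4.png",cv2.resize(p[165:235,210:300,::-1],None,fx=8,fy=8,interpolation=cv2.INTER_CUBIC))
E
```

```text
t 5.45 pos [600.2  21.   72. ] yaw -174.01 F [-0.9 -0.9 -1. ] open 0.314
dx dy dz [-0.5 -1.7 36. ] twist -0.31
```

View pics/s4.png

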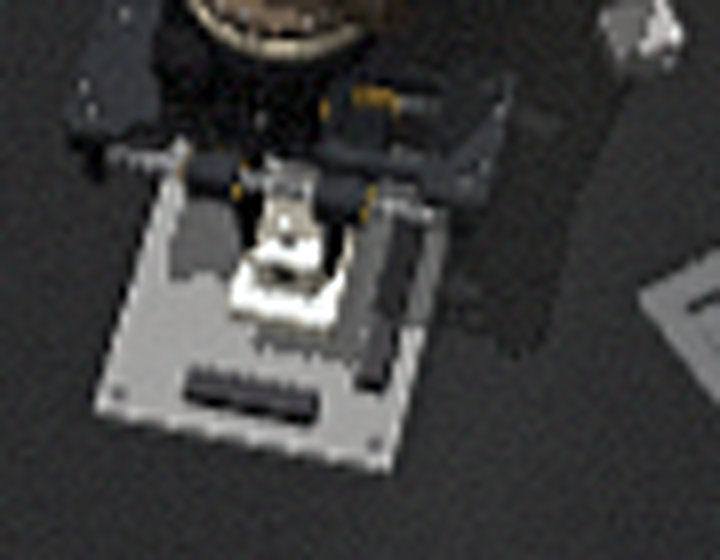

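The block hangs squarely above the plate at (290,280), clear of the short stop (250,395) and the long stop (390,300). Lowering.

Request:
carry_out --moves '[{"dx":0,"dy":-0.001,"dz":0.012,"twist":-0.3},{"dx":0,"dy":-0.001,"dz":0.024,"twist":-0.3},{"dx":0,"dy":-0.001,"dz":0.033,"twist":-0.3},{"dx":0,"dy":-0.001,"dz":0.036,"twist":-0.3},{"dx":0,"dy":-0.001,"dz":0.036,"twist":-0.3}]'

```text
t: 6.0
eef_pos: [600.0, 19.4, 34.8]
tcp_rot: [3.141, -0.001, -3.032]
ft_force: [-0.6, 0.6, -2.4]
opening: 0.312
```

Request:
carry_out --moves '[{"dx":0,"dy":0,"dz":0.0005,"twist":0},{"dx":0,"dy":0,"dz":0.001,"twist":0},{"dx":0,"dy":0,"dz":0.0015,"twist":0},{"dx":0,"dy":0,"dz":0.002,"twist":0},{"dx":0,"dy":0,"dz":0.002,"twist":0}]'

```text
t: 6.5
eef_pos: [600.4, 19.3, 33.7]
tcp_rot: [3.142, 0.0, -3.032]
ft_force: [0.1, 0.2, -0.9]
opening: 0.316
```

Request:
carry_out --moves '[{"dx":0,"dy":0,"dz":0.0005,"twist":0},{"dx":0,"dy":0,"dz":0.001,"twist":0},{"dx":0,"dy":0,"dz":0.001,"twist":0}]'

```text
t: 6.8
eef_pos: [600.4, 19.4, 32.6]
tcp_rot: [3.142, 0.0, -3.032]
ft_force: [-0.0, -0.3, -1.5]
opening: 0.315
```

Request:
carry_out --moves '[{"dx":0,"dy":0,"dz":0.0005,"twist":0},{"dx":0,"dy":0,"dz":0.0005,"twist":0}]'

```text
t: 7.0
eef_pos: [600.4, 19.4, 32.6]
tcp_rot: [-3.142, 0.0, -3.032]
ft_force: [-1.8, -0.6, 5.8]
opening: 0.313
```

Request:
carry_out --moves '[{"dx":0,"dy":0,"dz":0.0005,"twist":0},{"dx":0,"dy":0,"dz":0.0005,"twist":0}]'

```text
t: 7.2
eef_pos: [600.4, 19.4, 32.6]
tcp_rot: [-3.142, 0.001, -3.032]
ft_force: [-3.4, 0.1, 10.9]
opening: 0.312
```

Request:
carry_out --moves '[{"dx":0,"dy":0,"dz":0.0005,"twist":0},{"dx":0,"dy":0,"dz":0.0005,"twist":0}]'

```text
t: 7.4
eef_pos: [600.4, 19.4, 32.6]
tcp_rot: [-3.141, 0.001, -3.032]
ft_force: [-4.9, -0.2, 15.9]
opening: 0.314
```

On the plate: the vertical force rises about 10 N/mm. I'll ease to a light press, then slide toward the long stop (tool +y).

Request:
carry_out --moves '[{"dx":0,"dy":0,"dz":-0.0012,"twist":0},{"dx":0,"dy":0.003,"dz":-0.0012,"twist":0},{"dx":0,"dy":0.006,"dz":-0.0012,"twist":0},{"dx":0,"dy":0.008,"dz":-0.0012,"twist":0},{"dx":0,"dy":0.008,"dz":-0.0012,"twist":0}]'

```text
t: 7.9
eef_pos: [599.8, 27.6, 32.6]
tcp_rot: [-3.142, 0.001, -3.032]
ft_force: [-0.1, -0.8, 4.9]
opening: 0.315
```

Request:
carry_out --moves '[{"dx":0,"dy":0.001,"dz":0,"twist":0},{"dx":0,"dy":0.002,"dz":0,"twist":0},{"dx":0,"dy":0.002,"dz":0,"twist":0}]'

```text
t: 8.2
eef_pos: [599.7, 29.4, 32.6]
tcp_rot: [-3.141, 0.001, -3.032]
ft_force: [0.5, -1.1, 5.0]
opening: 0.314
```

Request:
carry_out --moves '[{"dx":0,"dy":0.0005,"dz":0,"twist":0},{"dx":0,"dy":0.001,"dz":0,"twist":0},{"dx":0,"dy":0.001,"dz":0,"twist":0}]'

```text
t: 8.5
eef_pos: [599.5, 30.3, 32.6]
tcp_rot: [-3.141, 0.001, -3.032]
ft_force: [1.1, -3.6, 5.0]
opening: 0.316
```

Request:
carry_out --moves '[{"dx":0,"dy":0.0005,"dz":0,"twist":0},{"dx":0,"dy":0.001,"dz":0,"twist":0},{"dx":0,"dy":0.001,"dz":0,"twist":0}]'

```text
t: 8.8
eef_pos: [599.5, 31.1, 32.6]
tcp_rot: [-3.141, 0.001, -3.031]
ft_force: [0.7, -3.8, 5.1]
opening: 0.315
```

Request:
carry_out --moves '[{"dx":0,"dy":0.0005,"dz":0,"twist":0},{"dx":0,"dy":0.001,"dz":0,"twist":0},{"dx":0,"dy":0.001,"dz":0,"twist":0}]'

```text
t: 9.1
eef_pos: [599.5, 31.2, 32.7]
tcp_rot: [-3.14, 0.001, -3.031]
ft_force: [0.4, -11.7, 4.8]
opening: 0.314
```

Long stop reached at y=31.2 mm, against 31.3 predicted. Now sliding toward the short stop (tool −x).

Request:
carry_out --moves '[{"dx":-0.002,"dy":-0.0004,"dz":0,"twist":0},{"dx":-0.004,"dy":-0.0004,"dz":0,"twist":0},{"dx":-0.006,"dy":-0.0004,"dz":0,"twist":0},{"dx":-0.008,"dy":-0.0004,"dz":0,"twist":0},{"dx":-0.009,"dy":-0.0004,"dz":0,"twist":0}]'

```text
t: 9.6
eef_pos: [606.2, 31.9, 32.7]
tcp_rot: [-3.141, -0.004, -3.031]
ft_force: [-11.1, -11.2, 15.4]
opening: 0.315
```

Request:
carry_out --moves '[{"dx":-0.001,"dy":0,"dz":0,"twist":0},{"dx":-0.002,"dy":0,"dz":0,"twist":0},{"dx":-0.002,"dy":0,"dz":0,"twist":0}]'

```text
t: 9.9
eef_pos: [608.2, 32.2, 32.7]
tcp_rot: [-3.141, -0.004, -3.031]
ft_force: [-10.7, -10.7, 13.4]
opening: 0.315
```

Request:
carry_out --moves '[{"dx":-0.001,"dy":0,"dz":0,"twist":0},{"dx":-0.001,"dy":0,"dz":0,"twist":0},{"dx":-0.001,"dy":0,"dz":0,"twist":0}]'

```text
t: 10.2
eef_pos: [609.2, 32.3, 32.7]
tcp_rot: [-3.141, -0.004, -3.031]
ft_force: [-9.8, -9.8, 13.6]
opening: 0.309
```

Request:
carry_out --moves '[{"dx":-0.001,"dy":0,"dz":0,"twist":0},{"dx":-0.001,"dy":0,"dz":0,"twist":0},{"dx":-0.001,"dy":0,"dz":0,"twist":0}]'

```text
t: 10.5
eef_pos: [609.9, 32.4, 32.7]
tcp_rot: [-3.141, -0.005, -3.031]
ft_force: [-11.7, -10.2, 15.2]
opening: 0.312
```

Request:
carry_out --moves '[{"dx":-0.001,"dy":0,"dz":-0.0005,"twist":0},{"dx":-0.001,"dy":0,"dz":-0.0005,"twist":0},{"dx":-0.001,"dy":0,"dz":-0.0005,"twist":0}]'

```text
t: 10.8
eef_pos: [609.9, 32.3, 32.8]
tcp_rot: [-3.141, -0.007, -3.031]
ft_force: [-15.1, -11.6, 12.5]
opening: 0.312
```

Request:
carry_out --moves '[{"dx":-0.001,"dy":0,"dz":0,"twist":0},{"dx":-0.001,"dy":0,"dz":0,"twist":0},{"dx":-0.001,"dy":0,"dz":0,"twist":0}]'

```text
t: 11.1
eef_pos: [610.0, 32.4, 32.8]
tcp_rot: [-3.141, -0.009, -3.031]
ft_force: [-19.6, -12.5, 16.4]
opening: 0.314
```

Request:
carry_out --moves '[{"dx":-0.001,"dy":0,"dz":0,"twist":0},{"dx":-0.001,"dy":0,"dz":0,"twist":0},{"dx":-0.001,"dy":0,"dz":0,"twist":0}]'

```text
t: 11.4
eef_pos: [610.1, 32.4, 32.8]
tcp_rot: [-3.141, -0.011, -3.031]
ft_force: [-23.2, -14.0, 21.4]
opening: 0.312
```

x halts at 610.0 (611.5 predicted) while the force climbs, so the short stop is reached. I'll relieve the down-press by 1.2 mm so friction carries less, and add a little more push to both sides.

Request:
carry_out --moves '[{"dx":0,"dy":0,"dz":-0.0006,"twist":0},{"dx":0,"dy":0,"dz":-0.0012,"twist":0},{"dx":-0.0005,"dy":0.0003,"dz":-0.0012,"twist":0},{"dx":-0.0005,"dy":0.0003,"dz":-0.0012,"twist":0}]'

```text
t: 11.8
eef_pos: [610.2, 32.4, 32.9]
tcp_rot: [-3.141, -0.012, -3.031]
ft_force: [-20.8, -16.1, 9.7]
opening: 0.312
```

Request:
carry_out --moves '[{"dx":0,"dy":0,"dz":0,"twist":0},{"dx":0,"dy":0,"dz":0,"twist":0},{"dx":0,"dy":0,"dz":0,"twist":0},{"dx":0,"dy":0,"dz":0,"twist":0},{"dx":0,"dy":0,"dz":0,"twist":0}]'

```text
t: 12.3
eef_pos: [610.2, 32.4, 32.9]
tcp_rot: [-3.141, -0.012, -3.031]
ft_force: [-21.4, -16.1, 11.0]
opening: 0.317
```

```bash
python3 - <<'E'
from h import *
delta(611.5,32.6,32.6,6.3)
a,_=read_camera("scene"); b,_=read_camera("top")
f=lambda p,r:cv2.resize(p[r[1]:r[3],r[0]:r[2],::-1],(400,400),interpolation=cv2.INTER_CUBIC)
cv2.imwrite("pics/s5.png",np.hstack([f(a,(215,165,285,235)),f(b,(225,150,295,220))]))
E
```

```text
t 12.3 pos [610.2  32.4  32.9] yaw -173.66 F [-21.4 -16.1  11. ] open 0.317
dx dy dz [-1.3  0.   0.3] twist 0.04
```

View pics/s5.png

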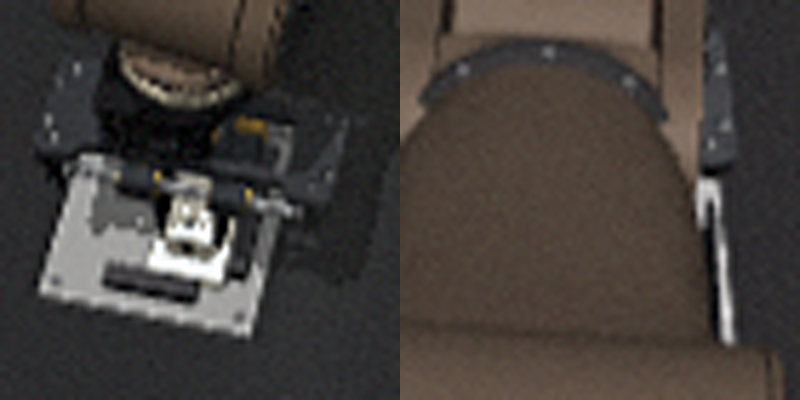

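The left view shows the foot at (190,265) flush along the short stop (150,283) and the long stop (235,250), with no visible gap. In the right (top) view the arm hides the block. Push forces are steady at 21 N (x) and 16 N (y), tilt is 0.012 rad, yaw is within 0.04°, so I'm handing in.

```bash
python3 -c "
from h import *
print(job_done()); s=state(); print(s['t'],s['eef_pos'],s['ft_force'],s['opening'])"
```

```text
the job is handed in; nothing more can be done
None
the job is handed in; nothing more can be done
```

I lifted the white block out of its mould and slid it along the long stop into the corner of the grey plate. I handed the job in at about 12.4 s with the gripper still holding it against both stops; no verdict was reported.

**Last checks before hand-in:**
- **Push:** the readings were steady at about 21 N toward the short stop, 16 N toward the long stop and 11 N down. These are wrist forces; part of each is friction, so the force on each stop is inferred, not measured.
- **Grip:** the opening was about 30 mm, which matches the upright part.
- **Pose:** tool tilt was 0.012 rad and yaw was within 0.04° of the measured plate angle.
- **Position:** the tool stopped at (610.2, 32.4) mm, against a camera estimate for home of (611.5, 32.6) mm. The 1.3 mm difference in x is within the mould play and calibration error.
- **Picture:** the scene view showed the foot flush along both stops. The top view was blocked by the arm.

**What went wrong or was not checked:**
- One move call was refused for rows with missing keys, and nothing moved.
- I did not measure the bystanders again. No contact was felt away from the plate.

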